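# Let the weighted arm down on its ratchet

## Robot

A 7-joint arm with a two-finger parallel gripper is mounted at the origin on the work surface. World frame = base frame: x ahead of the robot, y to its left, z up, the work surface at z = 0. Lengths are in m, angles in rad, forces in N, time in s.
With the tool pointing down it reaches from about 0.425 to 1.025 m from the base axis. Payload 9.4 kg.
Tool frame: the origin (TCP) lies on the mounting face of the last link; the fingertips stand 173 mm ahead of it and the grasp point (between the pads) lies 155 mm ahead of it (env.nose_length is the distance from the TCP to the fingertips, in m); z points along the fingers, y is the direction in which the jaws open and shut (so a half turn about z gives the same grasp; the last joint's range is limited). The gripper opens to 85 mm and grips with 20 to 120 N. Pads are 22 mm wide; open, the fingers measure 114 mm over their backs; the gripper's body (76 mm by 85 mm) begins 54 mm behind the grasp point. The pads swing forward as they close: fully open they stand 13 mm farther back than shut.
Start: joints at [1.042, 0.599, -0.003, 1.599, 0.002, 0.943, -0.08], TCP at [0.317, -0.652, 0.405] pointing down, gripper open.
Joint ranges: [-2.57, 2.57], [-0.35, 1.97], [-1.29, 1.29], [0.11, 2.56], [-1.05, 4.19], [0.11, 1.86], [-2.63, 2.63]. Speed limits (rad/s): [2.22, 2.22, 3.01, 3.01, 3.14, 3.14, 3.14].

## Interface

Orientations are given as a unit quaternion [w, x, y, z].
In Python, from cell import env, get_image, nets gives the robot as it stands.
- The arm moves only by the tool drive_tool, never from a script. Its argument "rows" is text: rows parted by semicolons, each of 7 numbers parted by spaces: the opening in per cent of the stroke, from 0 (shut) to 100 (fully open), then the shift along the world's x, y, z in mm, then the turn, a rotation vector about the world's x, y, z in rad. A call has 1 to 12 rows; each row shifts and turns the pose as measured when the row begins; what a row does not reach is not made up. A row lasts 1/8 s, in which the tool goes at most 62.5 mm and 10.7 degrees, less where a joint would pass 70% of its speed; a pose out of reach is approached as far as the arm can. A call is refused whole if a number of a shift passes 62.5 or a number of a turn 0.188, either way. A call with a gripper value outside its range is refused whole. The fingers move at their own pace and stop on an object; "force" is the grip in N (left out, the last holds). Time passes only in rows, so rows that do not move let the fingers close. It gives the time, the measured TCP pose, the force and the opening at its end, in the units of the state.
- env.observe(): the state, without advancing time (a new reading comes with each control period).
- get_image(name): name is "scene" or "top" or "wrist"; returns a dict with "color" (384x512x3 uint8, red, green, blue), "intrinsics" (3x3 intrinsics, pixels), "k1" (the pictures are not rectified: a ray, as slopes to the right and down, at radius r is drawn at 1 + k1 r^2 times it, then the intrinsics apply), "eye" and "rotation" of the camera in the world; the wrist camera has in their place "tool_from_camera" (4x4, takes a point from camera to tool coordinates, whose origin is the TCP and whose axes are the flange's). Camera axes: x right, y up, looking along -z (the intrinsics and any distortion apply to the point x, -y, -z); pixel columns grow to the right and rows downward; lengths in m; the calibration is good to about 2 mm. A picture is of the moment at which its call begins: read the wrist's pose just before it. There is no depth.
- env.job_done(): hands the job in, once; it reports no verdict.
Trained networks look in a picture, given as the dict that the camera call returned (one of the last four; its "shot" number tells which), for a name from the list of things; names that differ only in an ending like _2 or _b are one class to them, and where a whole thing is asked for, a point or a joint stands for the part that bears it (a point fixed in the world has none). Each returns a list of dicts, best first, with "confidence" (0 to 1); they miss things now and then, are a little off and sometimes report something else, mostly with a low value. They report only what shows in the picture. A call takes as long as a camera call.
- nets.recognise(picture, target): "location" ([column, row] in pixels, amid what is visible of it).
The state is a dict: "t": time; "joints": joint angles; "qd": joint speeds; "tau": joint torques, N m; "position": TCP position; "tool_rot": TCP orientation; "contact_force": force on the tool from outside, world axes, zero at the start; "wrist_torque": the same for the moment, N m; "grip_width": finger opening in m.
Only numpy, scipy, OpenCV 4.12 (cv2) and the standard library are available. Lean on these libraries where they do the work, as an engineer would, in place of code of your own. Each camera call takes 0.05 s, during which the arm holds its last target. There are 200 camera calls.

## Task

The weighted arm of the ratchet stand on the school bench is parked raised, held by the hook pawl on the toothed wheel. Gently press the pawl's thumb pad down to lift the hook clear, hold it clear without forcing it against its stop while the drum turns back by itself, and let the pawl drop back in so that the arm is left held level. Do not touch the arm or the toothed wheel, and leave the bottles and the mortar where they are.

Things in the scene. Friction and masses are not known exactly. Their poses are not given: they have to be found in the camera images.
- stand: Fixed ratchet stand. Origin: underside centre of its plywood base (150 mm along x, 360 along y, 12 thick); z up. Level axle along x, 115 mm above the origin. The arm reaches to +y; the pawl lies over the wheel's top, its tail to -y. An upright plate (x -20 to -30 mm, y -102 to 55, up to 165 mm high) carries both. Only the base lies under the thumb pad, far below.
- drum (a joint): Drum, wheel and arm angle, rad: 0 = arm level, positive = raised; starts at 0.69 to 1.2. With the pawl clear the weight turns it down on a damper, about 0.11 rad/s near level, slower in proportion to cos(angle), up to 20% either way. The pawl holds it only at 0, 0.349, 0.698, 1.047 (or -0.349). To be caught level the hook must drop in between about 0.24 and 0.03.
- lift_beam: Flat aluminium bar, 16 mm high, with a brass weight (48 mm diameter, 34 mm thick) 165 mm from the axle; swings with the drum in a plane 50 mm to the +x side of the wheel. Origin on the axle, in the wheel's plane; its y axis runs along the arm. Not to be touched by the robot.
- beam_end (a point): End of the weighted arm, on the bar's centre line, 185 mm from the axle. Level with the axle (115 mm above the stand's underside) when the arm is level.
- wheel: Steel toothed wheel on the drum, 92 mm over the tooth tips, 12 mm thick, teeth 10 mm deep. Origin at its centre, on the axle. Not to be touched by the robot.
- pawl: Dark steel see-saw hook pawl, bar 12 mm wide. Origin on its pivot (0, -60, 157 mm in the stand's frame), y along the bar towards the hook. Pad down = hook up; a light spring drops it back. The pad takes 2 to 3 N for the spring plus up to 8 N while the loaded tooth rubs; the hook is clear at 6 mm of pad travel, the hard stop is at 6.9 mm. Over 20 N is forcing it.
- pawl_pad (a point): Centre of the top of the pawl's thumb pad: a flat plate 30 mm (stand x) by 28 mm (stand y), 55 mm from the pivot on the tail, 173 mm above the stand's underside when the hook is in. Free to press from above.
- pawl_nose (a point): Lower tip of the pawl's hook, 62 mm from the pivot. It stands 154.5 mm above the stand's underside when fully in between two teeth, and clears the teeth from 161 mm up; 162 mm at the stop.
- bottle_a: Small amber bottle with white cap, 36 mm diameter, 75 mm high, standing on the far side of the stand. Origin: centre of its underside.
- bottle_b: Small amber bottle with white cap, 36 mm diameter, 75 mm high, standing on the robot's side of the stand. Origin: centre of its underside.
- mortar: White ceramic mortar bowl, 90 mm across, 50 mm high, on the far side of the stand. Origin: centre of its underside.

How it is judged:
By the outcome, as a careful person would: the job done as asked, in the order asked, and still so for the second after the job is handed in, with the robot touching nothing.
It also fails if it takes over 70 s, if anything falls off the work surface, if the arm or the gripper's body presses on something with over 40 N, if the wrist force passes 120 N, or if a joint passes its speed limit or range.

## Working session

There is one attempt and no reset: what is moved stays moved. The work goes in short steps, Python scripts to look and compute and a tool call to move; the robot and the scene stay as the last step left them, time stands still between calls to the robot, and variables do not carry over. Pictures are saved under pics/ and viewed, about 8 in all and at most 12, crops included, and the job is handed in when it is done.

Besides the shell and the picture viewer there is one more tool, called after ">>>" as a command line: name --argument value ..., lists and objects as JSON in quotes. drive_tool: Moves the arm, as the interface text tells. Its arguments: {"type":"object","properties":{"rows":{"type":"string"},"force":{"type":"number"}},"required":["rows"]}

```bash
ls; mkdir -p pics; python3 - <<'E'
from cell import env,get_image,nets
import cv2
s=env.observe();print({k:s[k] for k in("t","position","tool_rot","contact_force","grip_width")},env.nose_length)
ims=[]
for n in("scene","top"):
    p=get_image(n);ims.append(p["color"][:,:,::-1])
    print(n,p["intrinsics"],p["k1"],p["eye"],p["rotation"])
    for t in("pawl_pad","pawl_nose","beam_end","pawl","wheel","stand","lift_beam","bottle_a","mortar"):
        print(t,[(r["location"],round(r["confidence"],2)) for r in nets.recognise(p,t)[:2]])
    cv2.imwrite(f"pics/{n}0.png",cv2.resize(ims[-1],(800,600)))
E
```

```text
pics
{'t': 0.0, 'position': array([ 0.31644028, -0.65206311,  0.40380389]), 'tool_rot': array([-7.70265167e-04,  9.74587987e-01,  2.24003582e-01, -2.40124837e-04]), 'contact_force': array([ 0.43952687, -0.2545966 ,  0.68383783]), 'grip_width': 0.08539999532828117} 0.1734
scene [[468.23061694   0.         259.89744515]
 [  0.         468.23061694 188.87194646]
 [  0.           0.           1.        ]] -0.07401043498444372 [ 0.88098859 -0.34816336  0.93884488] [0.91521519 0.26916561 0.07705603 0.28981613]
pawl_pad [([234.1, 187.8], 0.72)]
pawl_nose []
beam_end [([326.1, 152.2], 0.66)]
pawl [([237.4, 188.9], 0.83)]
wheel [([264.8, 176.5], 0.89), ([238.0, 185.9], 0.61)]
stand [([261.2, 202.0], 0.96), ([327.2, 150.7], 0.16)]
lift_beam [([329.3, 148.6], 0.56)]
bottle_a [([181.1, 194.3], 0.69)]
mortar [([356.2, 216.6], 0.57)]
top [[434.58915209   0.         250.01027929]
 [  0.         434.58915209 187.09149979]
 [  0.           0.           1.        ]] 0.01969498305947921 [0.367418   0.09218521 1.04074571] [-0.68310449 -0.08153288  0.08600799  0.72064087]
pawl_pad [([273.7, 187.7], 0.79)]
pawl_nose [([270.4, 188.8], 0.63), ([233.5, 194.9], 0.24)]
beam_end [([194.9, 128.8], 0.82)]
pawl [([271.6, 189.3], 0.63)]
wheel [([234.9, 187.7], 0.52)]
stand [([233.5, 194.0], 0.77), ([270.4, 188.2], 0.58)]
lift_beam [([192.9, 126.6], 0.96)]
bottle_a [([296.6, 163.3], 0.55), ([280.5, 267.9], 0.54)]
mortar [([205.0, 122.6], 0.66)]
```

View pics/scene0.png

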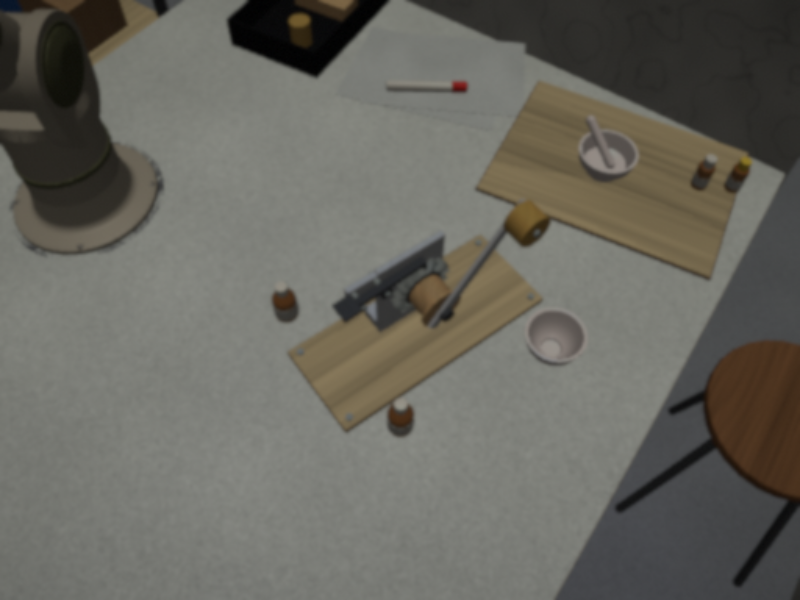

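View pics/top0.png

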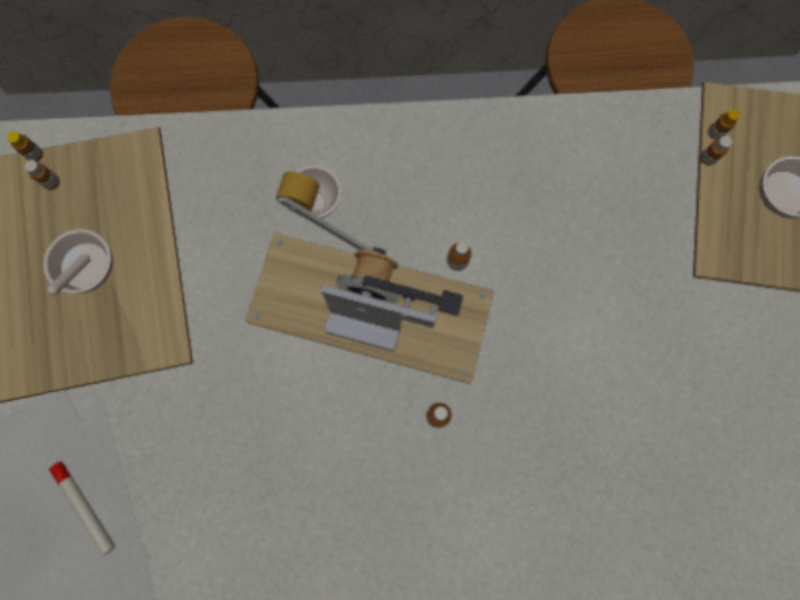

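The scene view shows the base corners at about (480,235), (542,297), (347,430) and (290,352). The top view shows them at about (277,234), (494,290), (471,381) and (248,321), with the pad near (452,302). Both sets are in the 800x600 scale. I'll fit the stand pose to these and check the predicted pad.

```bash
cat > h.py <<'E'
import numpy as np,cv2
from scipy.spatial.transform import Rotation as R
from scipy.optimize import least_squares
def q2R(q): return R.from_quat(np.r_[q[1:],q[0]]).as_matrix()
def proj(p,X):
    c=(np.atleast_2d(X)-p["eye"])@q2R(p["rotation"]); s=np.c_[c[:,0],-c[:,1]]/-c[:,2:]
    s=s*(1+p["k1"]*(s**2).sum(1,keepdims=True)); K=p["intrinsics"]
    return s*[K[0][0],K[1][1]]+[K[0][2],K[1][2]]
def world(v,L):
    c,s=np.cos(v[2]),np.sin(v[2]); L=np.atleast_2d(L)
    return np.c_[v[0]+c*L[:,0]-s*L[:,1],v[1]+s*L[:,0]+c*L[:,1],L[:,2]]
E
cat > fit.py <<'E'
from h import *
from cell import env,get_image
ps={n:get_image(n) for n in("scene","top")}
C=np.array([[-75,180,12],[75,180,12],[75,-180,12],[-75,-180,12]])/1e3
obs={"scene":np.array([[480,235],[542,297],[347,430],[290,352]])*.64,
"top":np.array([[248,321],[277,234],[494,290],[471,381]])*.64}
f=lambda v,ns=("scene","top"):np.concatenate([(proj(ps[n],world(v,C))-obs[n]).ravel() for n in ns])
for ns in(("scene",),("top",),("scene","top")):
    r=least_squares(f,[.7,-.2,-1.5 if 0 else np.deg2rad(14)+np.pi/2],args=(ns,));print(ns,r.x.round(4),np.deg2rad(1)and np.rad2deg(r.x[2]),r.cost,r.fun.round(1))
v=r.x
pts={"pad":[0,-.115,.173],"nose":[0,.002,.1545],"axle":[0,0,.115],"plate":[-.025,-.102,.165],"padc":[.015,-.129,.173]}
for k,L in pts.items(): print(k,world(v,np.array(L)).round(4),[(proj(ps[n],world(v,np.array(L)))/.64).round(0) for n in ps])
for n,(x0,y0,x1,y1) in {"scene":(170,140,360,280),"top":(150,80,340,250)}.items():
    im=ps[n]["color"][y0:y1,x0:x1,::-1].copy();im=cv2.resize(im,None,fx=4,fy=4,interpolation=cv2.INTER_CUBIC)
    im=cv2.convertScaleAbs(im,alpha=1.7)
    q=np.array([[15,-129,173],[15,-101,173],[-15,-101,173],[-15,-129,173]])/1e3
    for L,col in((C,(0,255,0)),(q,(0,0,255))):
        u=((proj(ps[n],world(v,L))-[x0,y0]+.5)*4).astype(int);cv2.polylines(im,[u],True,col,1)
    cv2.imwrite(f"pics/{n}1.png",im[:600,:800])
E
python3 fit.py
```

```text
('scene',) [ 0.5988  0.1147 -0.317 ] -18.16274329270089 3.2018996949290686 [ 0.2 -1.3  1.4 -0.   0.1  0.7 -1.5 -0.1]
('top',) [ 0.5971  0.1096 -0.3183] -18.23644893023223 4.351935061685031 [-1.3  0.2 -1.1 -1.3  1.  -0.3  1.3  1. ]
('scene', 'top') [ 0.5981  0.1121 -0.318 ] -18.221855087272758 12.539627943818067 [-0.5 -0.7  0.6  0.7 -1.   1.5 -2.5  0.5 -2.3 -0.1 -2.2 -1.6 -0.  -0.7
  0.3  0.6]
pad [[0.5622 0.0029 0.173 ]] [array([[347., 307.]]), array([[451., 300.]])]
nose [[0.5987 0.114  0.1545]] [array([[422., 269.]]), array([[365., 281.]])]
axle [[0.5981 0.1121 0.115 ]] [array([[420., 286.]]), array([[368., 289.]])]
plate [[0.5425 0.023  0.165 ]] [array([[345., 291.]]), array([[436., 317.]])]
padc [[ 0.572  -0.0151  0.173 ]] [array([[345., 321.]]), array([[464., 292.]])]
```

```bash
python3 -c "
import cv2,numpy as np
a=cv2.imread('pics/scene1.png')[:520,150:560];b=cv2.imread('pics/top1.png')[200:,250:750]
h=max(a.shape[0],b.shape[0]);o=np.zeros((h,a.shape[1]+b.shape[1],3),'u1');o[:a.shape[0],:a.shape[1]]=a;o[:b.shape[0],a.shape[1]:]=b
o=o[:,:];print(o.shape);cv2.imwrite('pics/c1.png',cv2.resize(o,(800,int(h*800/o.shape[1]))))"
```

```text
(520, 910, 3)
```

View pics/c1.png

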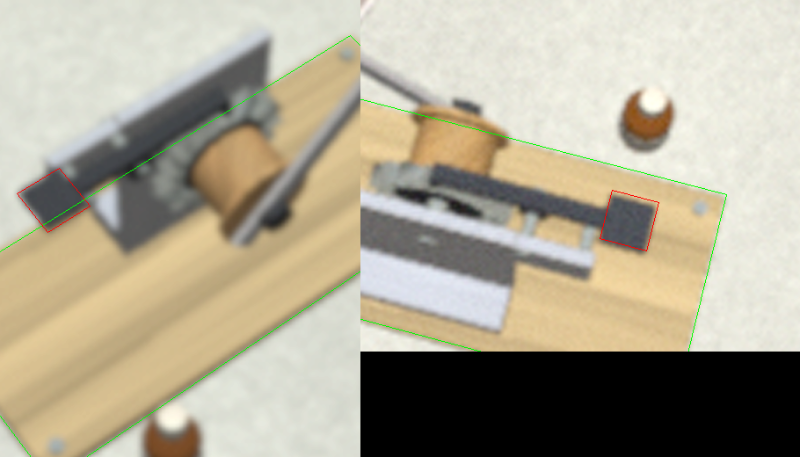

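The fitted stand pose puts the pad outline on the dark pad in both views, with the pad centre at about (0.562, 0.003, 0.173). Next I'll work out the drum angle and move over the pad with the fingers shut.

```bash
cat > drum.py <<'E'
from h import *
from cell import env,get_image,nets
V=np.array([.5981,.1121,-.318])
def be(a,r=.185): return world(V,[.05,r*np.cos(a),.115+r*np.sin(a)])
def look():
    A=np.linspace(-.4,1.3,341);out=[]
    for n in("scene","top"):
        s=env.observe();p=get_image(n);P=np.array([proj(p,be(a))[0] for a in A])
        for t in("beam_end",):
            for r in nets.recognise(p,t)[:1]:
                d=np.linalg.norm(P-r["location"],axis=1);i=d.argmin();out.append((n,round(float(s["t"]),2),round(A[i],3),round(d[i],1),round(r["confidence"],2)))
    return out
if __name__=="__main__":
    s=env.observe();print(s["t"],s["position"].round(4),s["tool_rot"].round(4),s["contact_force"].round(2),round(s["grip_width"],4))
    for o in look():print(o)
E
python3 drum.py
```

```text
1.1 [ 0.3165 -0.6522  0.4046] [-0.      0.9746  0.224  -0.    ] [-0.07  0.64  0.27] 0.0853
('scene', 1.1, np.float64(1.125), np.float64(21.5), 0.79)
('top', 1.2, np.float64(1.1), np.float64(0.6), 0.64)
```

>>> drive_tool --rows "0 20 54 0 0 0 0.067;0 20 54 0 0 0 0.067;0 20 54 0 0 0 0.067;0 20 54 0 0 0 0.067;0 20 54 0 0 0 0.067;0 20 54 0 0 0 0.067;0 20 54 0 0 0 0.067;0 20 54 0 0 0 0.067;0 20 54 0 0 0 0.067;0 20 54 0 0 0 0.067;0 20 54 0 0 0 0.067;0 0 0 0 0 0 0" --force 40

```text
t: 2.8
position: [0.5398, -0.0393, 0.407]
tool_rot: [0.004, 0.822, 0.569, 0.004]
contact_force: [-0.5, -1.2, -0.7]
grip_width: 0.0003
```

>>> drive_tool --rows "0 11 19 -10 0 0 0.03;0 10 18 -10 0 0 0.01;0 0 0 0 0 0 0;0 0 0 0 0 0 0"

```text
t: 3.3
position: [0.5611, -0.0035, 0.3863]
tool_rot: [0.004, 0.811, 0.585, 0.003]
contact_force: [0.1, 0.5, 0.1]
grip_width: -0.0002
```

```bash
cat > brass.py <<'E'
from drum import *
def brass(p):
    hsv=cv2.cvtColor(p["color"],cv2.COLOR_RGB2HSV);m=cv2.inRange(hsv,(14,150,60),(26,255,255))
    n,l,st,c=cv2.connectedComponentsWithStats(m);return [(c[i].round(1).tolist(),int(st[i,4])) for i in np.argsort(-st[1:,4])[:3]+1]
if __name__=="__main__":
    for n in("scene","top"):
        p=get_image(n);print(n,brass(p))
        for a in(.698,.95,1.047,1.15): print(a,[proj(p,world(V,[x,.165*np.cos(a),.115+.165*np.sin(a)]))[0].round(1) for x in(.05,.07)])
    s=env.observe();print(s["t"],s["position"].round(4),s["tool_rot"].round(4),s["contact_force"].round(2))
    cv2.imwrite("pics/s2.png",cv2.resize(p["color"][:,:,::-1],(800,600)))
E
python3 brass.py
```

```text
scene [([342.3, 144.6], 235), ([474.9, 106.2], 74), ([504.2, 257.6], 53)]
0.698 [array([337.1, 138.9]), array([344. , 145.4])]
0.95 [array([327.5, 137. ]), array([334.5, 143.8])]
1.047 [array([322.7, 137.4]), array([329.8, 144.3])]
1.15 [array([317. , 138.5]), array([324.2, 145.5])]
top [([395.8, 30.2], 3791), ([116.9, 43.9], 3737), ([182.7, 121.7], 346)]
0.698 [array([179.4, 132.6]), array([182.4, 123.6])]
0.95 [array([192.2, 131.3]), array([195.2, 121.9])]
1.047 [array([198.3, 131.4]), array([201.3, 121.9])]
1.15 [array([205.5, 131.9]), array([208.5, 122.3])]
3.4 [ 0.5611 -0.0034  0.3865] [0.0042 0.8113 0.5846 0.003 ] [ 0.01 -0.45 -0.06]
```

The brass weight's centre matches a drum angle of 0.698 in both views. The fingertips are at about (2.8, -121) mm in the stand's frame, so they are over the pad. I'll descend to just above it.

>>> drive_tool --rows "0 -1 0 -12 0 0 0.0;0 -1 0 -12 0 0 0;0 0 0 -8 0 0 0;0 0 0 0 0 0 0;0 0 0 0 0 0 0"

```text
t: 4.03
position: [0.5583, -0.005, 0.3521]
tool_rot: [0.004, 0.812, 0.584, 0.003]
contact_force: [-0.5, -1.2, 0.2]
grip_width: -0.0004
```

```bash
cat > ang.py <<'E'
from brass import *
from scipy.optimize import minimize_scalar
out=[]
for n in("scene","top"):
    s=env.observe();p=get_image(n);A=np.linspace(-.45,1.25,851)
    P=np.array([proj(p,world(V,[.073,.165*np.cos(a),.115+.165*np.sin(a)]))[0] for a in A])
    c=min(((np.linalg.norm(P-c,axis=1).min(),A[np.linalg.norm(P-c,axis=1).argmin()],k) for c,k in brass(p) if 100<k<800),default=None)
    print(n,round(float(s["t"]),2),c and np.round(c,3))
s=env.observe();z=q2R(s["tool_rot"])[:,2];tip=s["position"]+z*env.nose_length;d=tip-[V[0],V[1],0];c,si=np.cos(V[2]),np.sin(V[2])
print("t",s["t"],"TCPz",s["position"][2].round(4),"tip stand mm",(1e3*np.array([c*d[0]+si*d[1],-si*d[0]+c*d[1],d[2]])).round(1),"F",s["contact_force"].round(2))
E
python3 ang.py
```

```text
scene 4.03 [  0.787   0.79  237.   ]
top 4.08 [  0.544   0.696 350.   ]
t 4.125 TCPz 0.3523 tip stand mm [   0.6 -123.7  178.9] F [-0.38  0.08  0.55]
```

>>> drive_tool --rows "0 0 0 -2 0 0 0;0 0 0 -2 0 0 0;0 0 0 0 0 0 0;0 0 0 0 0 0 0"

```text
t: 4.62
position: [0.5585, -0.0049, 0.3486]
tool_rot: [0.005, 0.812, 0.584, 0.003]
contact_force: [0.2, -0.1, 0.9]
grip_width: 0.0004
```

>>> drive_tool --rows "0 0 0 -1.5 0 0 0;0 0 0 0 0 0 0;0 0 0 0 0 0 0"

```text
t: 5.0
position: [0.5585, -0.0049, 0.3471]
tool_rot: [0.005, 0.812, 0.584, 0.003]
contact_force: [0.3, -0.3, 0.4]
grip_width: 0.0
```

>>> drive_tool --rows "0 0 0 -1 0 0 0;0 0 0 0 0 0 0;0 0 0 0 0 0 0"

```text
t: 5.38
position: [0.5585, -0.0049, 0.3464]
tool_rot: [0.005, 0.812, 0.584, 0.003]
contact_force: [-0.4, 0.2, 0.8]
grip_width: 0.0002
```

>>> drive_tool --rows "0 0 0 -1 0 0 0;0 0 0 0 0 0 0;0 0 0 0 0 0 0"

```text
t: 5.75
position: [0.5584, -0.0051, 0.3456]
tool_rot: [0.005, 0.812, 0.584, 0.003]
contact_force: [-1.3, 0.1, 2.1]
grip_width: -0.0001
```

>>> drive_tool --rows "0 0 0 -1 0 0 0;0 0 0 0 0 0 0;0 0 0 0 0 0 0"

```text
t: 6.12
position: [0.5584, -0.0052, 0.3448]
tool_rot: [0.005, 0.812, 0.584, 0.003]
contact_force: [-0.3, -0.1, 3.4]
grip_width: -0.0004
```

>>> drive_tool --rows "0 0 0 -1.2 0 0 0;0 0 0 0 0 0 0;0 0 0 0 0 0 0"

```text
t: 6.5
position: [0.5583, -0.0054, 0.3436]
tool_rot: [0.005, 0.812, 0.583, 0.003]
contact_force: [-1.4, -0.5, 3.8]
grip_width: -0.0003
```

>>> drive_tool --rows "0 0 0 -1.2 0 0 0;0 0 0 0 0 0 0;0 0 0 0 0 0 0"

```text
t: 6.88
position: [0.5582, -0.0056, 0.3425]
tool_rot: [0.005, 0.812, 0.583, 0.003]
contact_force: [-1.4, -0.0, 3.6]
grip_width: -0.0001
```

```bash
python3 ang.py
```

```text
scene 6.88 [  0.689   0.788 230.   ]
top 6.92 [  0.544   0.696 343.   ]
t 6.975 TCPz 0.3425 tip stand mm [   1.1 -124.4  169.1] F [-1.36 -1.25  2.77]
```

>>> drive_tool --rows "0 0 0 -0.8 0 0 0;0 0 0 0 0 0 0"

```text
t: 7.22
position: [0.5582, -0.0057, 0.3417]
tool_rot: [0.005, 0.812, 0.583, 0.003]
contact_force: [-1.1, -0.4, 3.5]
grip_width: 0.0003
```

>>> drive_tool --rows "0 0 0 -0.7 0 0 0;0 0 0 0 0 0 0"

```text
t: 7.48
position: [0.5582, -0.0058, 0.341]
tool_rot: [0.005, 0.812, 0.583, 0.003]
contact_force: [-0.7, -1.3, 3.1]
grip_width: -0.0001
```

```bash
python3 ang.py
```

```text
scene 7.47 [  0.521   0.784 232.   ]
top 7.53 [  0.475   0.692 350.   ]
t 7.575 TCPz 0.341 tip stand mm [   1.  -124.8  167.6] F [-0.5  -0.12  3.18]
```

>>> drive_tool --rows "0 0 0 -0.5 0 0 0;0 0 0 0 0 0 0"

```text
t: 7.82
position: [0.5581, -0.0058, 0.3404]
tool_rot: [0.005, 0.812, 0.583, 0.003]
contact_force: [-0.6, -0.4, 2.1]
grip_width: 0.0001
```

```bash
python3 ang.py
```

```text
scene 7.83 [  0.399   0.786 221.   ]
top 7.88 [  0.542   0.678 343.   ]
t 7.925 TCPz 0.3405 tip stand mm [   1.1 -124.9  167.1] F [-0.5  -1.38  2.05]
```

The rubbing force has gone and the drum has started to turn. I'll add 0.2 mm of margin and keep watching.

>>> drive_tool --rows "0 0 0 -0.2 0 0 0;0 0 0 0 0 0 0"

```text
t: 8.18
position: [0.5582, -0.0058, 0.3402]
tool_rot: [0.005, 0.812, 0.583, 0.003]
contact_force: [-0.3, -1.0, 1.6]
grip_width: -0.0001
```

```bash
python3 ang.py
```

```text
scene 8.18 [1.97e-01 7.56e-01 2.15e+02]
top 8.22 [  0.522   0.656 338.   ]
t 8.275 TCPz 0.3402 tip stand mm [   1.  -124.9  166.8] F [-0.26 -0.85  2.07]
```

>>> drive_tool --rows "0 0 0 0 0 0 0;0 0 0 0 0 0 0;0 0 0 0 0 0 0;0 0 0 0 0 0 0"

```text
t: 8.78
position: [0.5582, -0.0059, 0.3402]
tool_rot: [0.005, 0.812, 0.583, 0.003]
contact_force: [-0.5, -1.2, 3.0]
grip_width: 0.0001
```

```bash
python3 ang.py
```

```text
scene 8.78 [8.10e-02 7.12e-01 2.09e+02]
top 8.82 [  0.357   0.606 332.   ]
t 8.875 TCPz 0.3402 tip stand mm [   1.  -124.9  166.8] F [-1.2  -1.67  3.19]
```

>>> drive_tool --rows "0 0 0 0 0 0 0;0 0 0 0 0 0 0;0 0 0 0 0 0 0;0 0 0 0 0 0 0;0 0 0 0 0 0 0;0 0 0 0 0 0 0;0 0 0 0 0 0 0;0 0 0 0 0 0 0;0 0 0 0 0 0 0;0 0 0 0 0 0 0"

```text
t: 10.12
position: [0.5582, -0.0059, 0.3402]
tool_rot: [0.005, 0.812, 0.583, 0.003]
contact_force: [-1.2, -1.5, 2.7]
grip_width: 0.0
```

```bash
python3 ang.py
```

```text
scene 10.12 [  1.279   0.592 202.   ]
top 10.18 [  0.446   0.494 322.   ]
t 10.225 TCPz 0.3402 tip stand mm [   1.  -124.9  166.8] F [-1.18 -1.39  3.44]
```

>>> drive_tool --rows "0 0 0 0 0 0 0;0 0 0 0 0 0 0;0 0 0 0 0 0 0;0 0 0 0 0 0 0;0 0 0 0 0 0 0;0 0 0 0 0 0 0;0 0 0 0 0 0 0;0 0 0 0 0 0 0;0 0 0 0 0 0 0;0 0 0 0 0 0 0"

```text
t: 11.48
position: [0.5582, -0.0059, 0.3402]
tool_rot: [0.005, 0.812, 0.583, 0.003]
contact_force: [0.1, -0.3, 3.2]
grip_width: 0.0004
```

```bash
python3 ang.py
```

```text
scene 11.47 [  3.141   0.432 184.   ]
top 11.53 [  0.545   0.376 303.   ]
t 11.575 TCPz 0.3402 tip stand mm [   1.  -124.9  166.8] F [-0.34 -0.57  3.17]
```

>>> drive_tool --rows "0 0 0 0 0 0 0;0 0 0 0 0 0 0;0 0 0 0 0 0 0;0 0 0 0 0 0 0;0 0 0 0 0 0 0;0 0 0 0 0 0 0;0 0 0 0 0 0 0;0 0 0 0 0 0 0;0 0 0 0 0 0 0;0 0 0 0 0 0 0;0 0 0 0 0 0 0"

```text
t: 12.95
position: [0.5582, -0.0058, 0.3402]
tool_rot: [0.005, 0.812, 0.583, 0.003]
contact_force: [-1.8, -1.5, 2.8]
grip_width: -0.0001
```

```bash
python3 ang.py
```

```text
scene 12.95 [  2.92    0.254 177.   ]
top 13.0 [3.73e-01 2.50e-01 2.87e+02]
t 13.05 TCPz 0.3402 tip stand mm [   1.  -124.9  166.8] F [-0.92 -1.23  3.37]
```

At t=13.0 the drum is at about 0.25 rad. I'll release at about 0.15.

>>> drive_tool --rows "0 0 0 0 0 0 0;0 0 0 0 0 0 0;0 0 0 0 0 0 0;0 0 0 0 0 0 0;0 0 0 0 0 0 0;0 0 0 0 0 0 0;0 0 0 0 0 0 0;0 0 0 12 0 0 0;0 0 0 25 0 0 0;0 0 0 25 0 0 0;0 0 0 0 0 0 0;0 0 0 0 0 0 0"

```text
t: 14.55
position: [0.5582, -0.0049, 0.4054]
tool_rot: [0.005, 0.812, 0.584, 0.003]
contact_force: [0.2, 0.2, -0.7]
grip_width: 0.0002
```

```bash
python3 ang.py
```

```text
scene 14.55 [2.429e+00 9.000e-02 1.750e+02]
top 14.6 [1.62e-01 9.40e-02 2.69e+02]
t 14.65 TCPz 0.4051 tip stand mm [   0.8 -123.6  231.7] F [ 0.4  -0.7  -0.28]
```

>>> drive_tool --rows "0 -15 -30 10 0 0 0;0 -15 -30 0 0 0 0;0 -15 -30 0 0 0 0;0 0 0 0 0 0 0;0 0 0 0 0 0 0;0 0 0 0 0 0 0;0 0 0 0 0 0 0;0 0 0 0 0 0 0;0 0 0 0 0 0 0;0 0 0 0 0 0 0;0 0 0 0 0 0 0;0 0 0 0 0 0 0"

```text
t: 16.15
position: [0.5129, -0.0936, 0.4114]
tool_rot: [0.002, 0.81, 0.586, 0.002]
contact_force: [-0.4, -0.8, -0.3]
grip_width: 0.0001
```

```bash
python3 ang.py
```

```text
scene 16.15 [ 2.76e+00 -1.00e-02  1.61e+02]
top 16.2 [4.10e-02 1.60e-02 2.65e+02]
t 16.25 TCPz 0.4114 tip stand mm [ -15.6 -222.   238. ] F [ 0.5   0.78 -0.4 ]
```

>>> drive_tool --rows "0 0 0 0 0 0 0;0 0 0 0 0 0 0;0 0 0 0 0 0 0;0 0 0 0 0 0 0;0 0 0 0 0 0 0;0 0 0 0 0 0 0;0 0 0 0 0 0 0;0 0 0 0 0 0 0;0 0 0 0 0 0 0;0 0 0 0 0 0 0;0 0 0 0 0 0 0;0 0 0 0 0 0 0"

```text
t: 17.75
position: [0.5129, -0.0937, 0.4114]
tool_rot: [0.002, 0.81, 0.586, 0.002]
contact_force: [0.7, 0.0, -0.2]
grip_width: 0.0
```

```bash
python3 ang.py; python3 - <<'E'
from brass import *
o=[]
for n,(x0,y0,x1,y1) in {"scene":(170,130,370,290),"top":(150,80,350,240)}.items():
    p=get_image(n);im=p["color"][y0:y1,x0:x1,::-1]
    o.append(cv2.convertScaleAbs(cv2.resize(im,(400,320),interpolation=cv2.INTER_CUBIC),alpha=1.7))
cv2.imwrite("pics/end.png",np.hstack(o))
E
```

```text
scene 17.75 [ 2.794e+00 -1.600e-02  1.610e+02]
top 17.8 [9.4e-02 2.2e-02 2.6e+02]
t 17.85 TCPz 0.4114 tip stand mm [ -15.6 -222.1  238. ] F [0.7  0.49 0.22]
```

View pics/end.png

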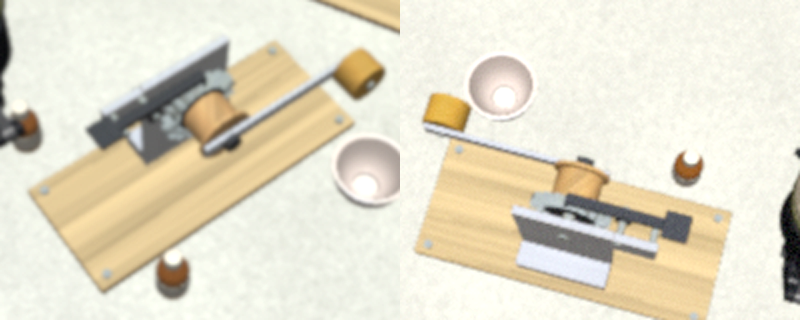

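The arm is level and steady at about 0 rad. The pawl is back in, the bottles and mortar are where they were, and the robot is clear.

```bash
python3 -c "
from cell import env
env.job_done()"
```

```text
the job is handed in; nothing more can be done
```

The arm is now held level by the pawl, and I have handed the job in.

- **Pressing:** I pressed the thumb pad down with shut fingers in small steps, about 6 mm in all. The highest force I read was about 4 N, and I never met the hard stop.
- **Turning back:** The drum turned back by itself from 0.698 rad. I let go of the pad at about 0.15 rad.
- **Last checks:** Two pairs of pictures 1.6 s apart gave the drum at -0.010 and -0.016 rad (scene camera), and 0.016 and 0.022 rad (top camera). That is level and at rest. The last picture shows the pawl back down and the robot clear. The bottles and mortar look undisturbed, though I judged that by eye and did not measure it.
- **Disagreements:** While the arm was raised, the scene camera read up to 0.1 rad higher than the top camera, so I relied on the top one. The network's beam-end point was also well off (1.10 rad from the top camera), so I tracked the brass weight by its colour instead.

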